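# Find the release groove by feel and open the microcentrifuge

### The arm

A 7-joint arm with a two-finger parallel gripper is mounted at the origin on the work surface. World frame = base frame: x ahead of the robot, y to its left, z up, the work surface at z = 0. Lengths are in m, angles in rad, forces in N, time in s.
With the tool pointing down it reaches from about 0.425 to 0.875 m from the base axis. Payload 4.7 kg.
Tool frame: the origin (TCP) lies at the very end of the fingers, on their centre line; the grasp point (between the pads) lies 19 mm behind it; z points along the fingers, y is the direction in which the jaws open and shut (so a half turn about z gives the same grasp; the last joint's range is limited). The gripper opens to 87 mm and grips with 3 to 60 N. Pads are 19 mm wide; open, the fingers measure 117 mm over their backs; the gripper's body (75 mm by 190 mm) begins 51 mm behind the grasp point.
Start: joints at [-1.204, 0.321, -0.07, 1.45, 0.023, 1.371, -0.057], TCP at [0.225, 0.61, 0.223] pointing down, gripper open.
Joint ranges: [-2.86, 2.86], [-0.3, 2.09], [-1.38, 1.24], [0.06, 2.45], [-1.56, 4.7], [0.09, 2.05], [-2.69, 2.69]. Speed limits (rad/s): [2.57, 2.57, 3.14, 3.14, 3.14, 3.14, 3.14].

### API

Orientations are given as a rotation vector (axis times angle).
In Python, from bench import ctrl gives the robot as it stands. The module is installed in compiled form; this text tells all that it offers.
- The arm moves only by the tool move_arm, never from a script. Its arguments are lists of equal length, an entry for each row: "dp": the shift along the tool's x, y, z in units of 30 mm (1.0 is 30 mm), a list of three; "turn": the turn about the tool's z in units of 5 degrees (1.0 is 5 degrees); "jaw": the opening, from -1 (shut) to 1 (fully open). A call has 1 to 5 rows; each row is the pose to reach, as a shift and turn from the pose commanded when the call began, along the tool's axes at that moment; what a row does not reach only later rows make up. A row lasts 1/10 s, in which the tool goes at most 50 mm and 8.59 degrees, less where a joint would pass 70% of its speed; a pose out of reach is approached as far as the arm can. A call with a gripper value outside its range is refused whole. The fingers move at their own pace and stop on an object; "grip_force" is the grip in N (left out, the last holds). Time passes only in rows, so rows that repeat a pose let the fingers close. It gives the time, the measured TCP pose, the force and the opening at its end, in the units of the state.
- ctrl.get_state(): the state, without advancing time (a new reading comes with each control period).
- ctrl.get_image(name): name is "scene" or "top" or "wrist"; returns the picture (400x640x3 uint8, red, green, blue); there is no depth.
- ctrl.camera_info(name): a dict with "intrinsics" (3x3 intrinsics, pixels), "dist" ([k1, k2, p1, p2, k3] as OpenCV has them; the pictures are not rectified), "extrinsics" (4x4, takes a point from world to camera coordinates). Camera axes: x right, y up, looking along -z (the intrinsics and any distortion apply to the point x, -y, -z); pixel columns grow to the right and rows downward; lengths in m; the calibration is good to about 2 mm. A picture is of the moment at which its call begins: read the wrist's pose just before it. camera_info takes no time and is no camera call; for the wrist camera it gives the pose at the moment of the call.
- ctrl.close_job(): hands the job in, once; it reports no verdict.
Trained networks look in the newest picture that a camera, given by its name, has taken for a name from the list of things; names that differ only in an ending like _2 or _b are one class to them, and where a whole thing is asked for, a point or a joint stands for the part that bears it (a point fixed in the world has none). Each returns a list of dicts, best first, with "confidence" (0 to 1); they miss things now and then, are a little off and sometimes report something else, mostly with a low value. They report only what shows in the picture. A call takes as long as a camera call.
- ctrl.look_for(camera, target): "rect" ([centre column, centre row, width, height] in pixels, round what is visible of it).
- ctrl.masks_of(camera, target): "region" (400x640 bool, what is visible of it) and "rect" ([centre column, centre row, width, height] in pixels, round what is visible of it).
The state is a dict: "time": time; "joint_positions": joint angles; "qd": joint speeds; "joint_torque": joint torques, N m; "position": TCP position; "tool_rot": TCP orientation; "ft_force": force on the tool from outside, world axes, zero at the start; "torque": the same for the moment, N m; "grip_width": opening from 0.0 (shut) to 1.0 (fully open).
Only numpy, scipy, OpenCV 4.12 (cv2) and the standard library are available. Lean on these libraries where they do the work, as an engineer would, in place of code of your own. Each camera call takes 0.05 s, during which the arm holds its last target. There are 200 camera calls.

### The job

Open the microcentrifuge. With the gripper's fingers closed, set the fingertips down on the front rim of the machine close to one of its ends, slide them along the rim until they come to the release groove, and press down the key at the bottom of the groove until the lid springs free. Then move away so that the lid rises fully open by itself, and leave the tip box, the tube rack and the bottle where they stand.

Things in the scene. Friction and masses are not known exactly. Their poses are not given: they have to be found in the camera images.
- centrifuge: Bench microcentrifuge: off-white housing 310 mm deep (x), 300 mm wide (y), 166 mm high, fixed to the bench, flat lid on top, grey control panel on its front. Origin at the centre of its underside; its front is its -x side and faces the robot. A flat level rim runs along the top of the whole front, from x -155 to -120 mm, level with the lid's top; the lid's front edge is at x -114 mm.
- rim (a point): Top of the front rim, 165 mm above the bench, mid-way along the machine's width and 17 mm behind its front face. y runs along the rim (ends at y +-150 mm; close to an end = within 50 mm of it), x points back to the lid, z up. The release groove in the rim has its centre somewhere between y -40 and +40 mm; the place differs each time and is not told: feel or look for it.
- key (a joint): Release key, the floor of the groove. The groove is a notch in the rim, same off-white plastic, 50 mm long along the rim, 34 mm front to back, open at top and front; its floor, the key (48 by 32 mm), is 9 mm below the rim. Value: metres pressed down, 0 at rest, 0.006 at its stop. Its spring takes 3 N to start, 6 N at the stop; it lets the lid go at about 0.004.
- lid (a joint): The lid, 294 mm wide, 232 mm front to back, 18 mm thick, hinged along its rear edge. 0 rad shut and latched, 1.25 rad fully open. Once unlatched, its weak spring (about 2 N at the front edge) raises it by itself in about 2 s if nothing is in its way.
- tip_box: Pipette tip box, 122 by 84 mm, 90 mm high, standing on the bench; leave alone. Origin at the centre of its underside.
- tube_rack: Low orange tube rack with small capped tubes, 60 by 150 mm, 44 mm high, standing on the bench between robot and machine; leave alone. Origin at the centre of its underside.
- bottle: Green reagent bottle with a pale label and a blue cap, 64 mm across, 125 mm high, standing on the bench; leave alone. Origin at the centre of its underside.

How it is judged:
By the outcome, as a careful person would: the job done as asked, in the order asked, and still so for the second after the job is handed in, with the robot touching nothing.
It also fails if it takes over 58 s, if anything falls off the work surface, if the arm or the gripper's body presses on something with over 40 N, if the wrist force passes 120 N, or if a joint passes its speed limit or range.

## Working session

There is one attempt and no reset: what is moved stays moved. The work goes in short steps, Python scripts to look and compute and a tool call to move; the robot and the scene stay as the last step left them, time stands still between calls to the robot, and variables do not carry over. Pictures are saved under pics/ and viewed, about 8 in all and at most 12, crops included, and the job is handed in when it is done.

Besides the shell and the picture viewer there is one more tool, called after "Emit:" as name([rows], argument=value, ...), one row to a line, values as JSON. move_arm: Moves the arm, as the interface text tells. Its arguments: {"type":"object","properties":{"dp":{"type":"array","items":{"type":"array","items":{"type":"number"}}},"turn":{"type":"array","items":{"type":"number"}},"jaw":{"type":"array","items":{"type":"number"}},"grip_force":{"type":"number"}},"required":["dp","turn","jaw"]}

```bash
mkdir -p pics; python3 - <<'E'
from bench import ctrl
import cv2,numpy as np
s=ctrl.get_state();print(s['time'],s['position'],s['tool_rot'],s['ft_force'],s['grip_width'])
for c in ['scene','top']:
    im=ctrl.get_image(c);cv2.imwrite(f'pics/{c}0.png',im[:,:,::-1])
    i=ctrl.camera_info(c);print(c,np.round(i['intrinsics'],1).tolist(),np.round(i['dist'],4),np.round(i['extrinsics'],4).tolist())
    for t in ['centrifuge','key','lid','tip_box','tube_rack','bottle']:
        print(t,[(np.round(d['rect']).tolist(),round(d['confidence'],2)) for d in ctrl.look_for(c,t)[:2]])
E
```

```text
0.0 [0.2244471  0.6094231  0.22146186] [-5.51152450e-01 -3.09264590e+00  3.01429571e-03] [-0.15269073  0.3969943   0.45908417] 1.0041484810993504
scene [[412.6, 0.0, 314.8], [0.0, 412.6, 197.8], [0.0, 0.0, 1.0]] [-0.1018  0.      0.      0.      0.    ] [[0.7691, 0.6391, 0.0052, -0.4484], [-0.3567, 0.4225, 0.8332, 0.1069], [0.5303, -0.6427, 0.5529, -1.5], [0.0, 0.0, 0.0, 1.0]]
centrifuge [([333.0, 242.0, 179.0, 150.0], 0.88)]
key [([293.0, 191.0, 11.0, -1.0], 0.51)]
lid [([333.0, 219.0, 153.0, 87.0], 0.65)]
tip_box [([160.0, 270.0, 59.0, 59.0], 0.72)]
tube_rack [([273.0, 189.0, 47.0, 21.0], 0.67)]
bottle []
top [[408.5, 0.0, 322.7], [0.0, 408.5, 196.5], [0.0, 0.0, 1.0]] [-0.0944  0.      0.      0.      0.    ] [[0.0145, -0.9999, 0.0065, 0.0012], [0.9751, 0.0156, 0.2212, -0.6216], [-0.2213, 0.0031, 0.9752, -1.4126], [0.0, 0.0, 0.0, 1.0]]
centrifuge [([340.0, 177.0, 104.0, 104.0], 0.84)]
key []
lid [([341.0, 173.0, 93.0, 76.0], 0.79), ([437.0, 251.0, 32.0, 34.0], 0.6)]
tip_box [([438.0, 251.0, 31.0, 32.0], 0.92)]
tube_rack [([308.0, 268.0, 40.0, 21.0], 0.71), ([342.0, 212.0, 13.0, 8.0], 0.24)]
bottle [([223.0, 246.0, 20.0, 20.0], 0.83)]
```

```bash
python3 - <<'E'
import cv2
im=cv2.imread('pics/top0.png')[110:290,200:470];cv2.imwrite('pics/top0c.png',cv2.resize(im,None,fx=2.9,fy=2.9,interpolation=cv2.INTER_CUBIC))
E
```

```text
(no output)
```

View pics/scene0.png

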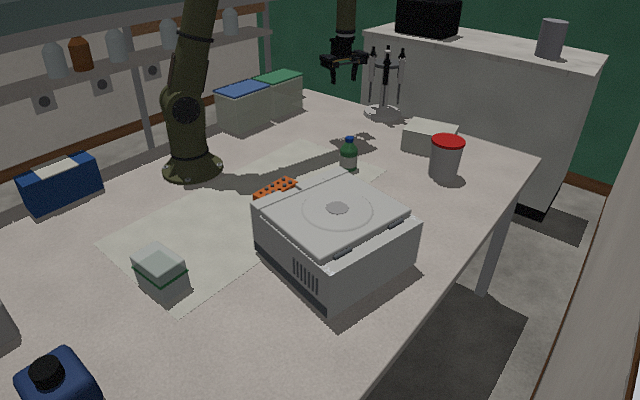

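View pics/top0c.png

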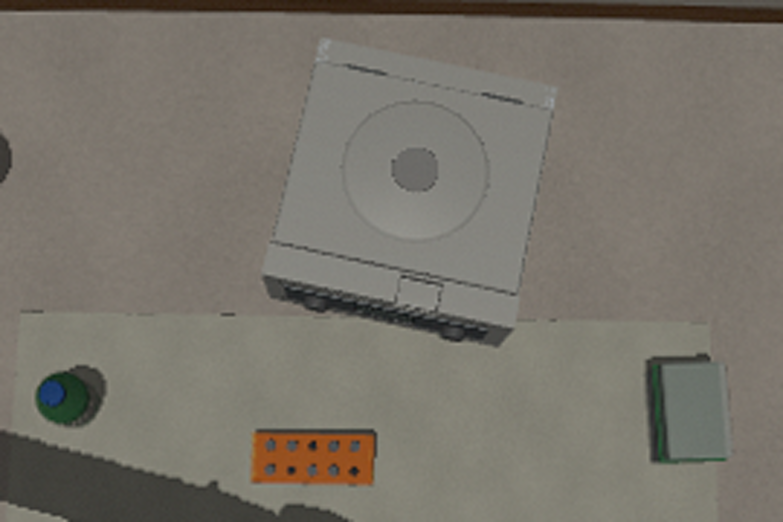

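The top crop shows the front rim from (263,276) to (516,325). The groove spans about (397..441, 275..312), the rack and bottle are clear of the front, and the tip box is to the right. The scene view shows the lid shut and a clear machine top.

```bash
cat > h.py <<'E'
from bench import ctrl
import cv2,numpy as np
def pix2w(cam,uv,z,info=None):
    i=info or ctrl.camera_info(cam);K=np.array(i['intrinsics']);E=np.array(i['extrinsics'])
    n=cv2.undistortPoints(np.array(uv,float).reshape(-1,1,2),K,np.array(i['dist']))[:,0]
    d=np.c_[n[:,0],-n[:,1],-np.ones(len(n))]@E[:3,:3]; o=-E[:3,:3].T@E[:3,3]
    return o+d*((z-o[2])/d[:,2])[:,None]
E
python3 - <<'E'
from h import *
c=np.array([(263,277),(516,325),(271,242),(519,295),(397,290),(441,298),(323,40),(556,88)])/2.9+[200,110]
p=pix2w('top',c,.165);print(p.round(4))
d=p[0]-p[1];print(np.linalg.norm(d),np.degrees(np.arctan2(-d[0],d[1])))
d=p[2]-p[3];print(np.linalg.norm(d),np.degrees(np.arctan2(-d[0],d[1])))
ctrl.get_state()
from scipy.spatial.transform import Rotation as R
print(R.from_rotvec(ctrl.get_state()['tool_rot']).as_matrix().round(3))
print(pix2w('top',[(308,268)],.044),pix2w('top',[(223,246)],.125),pix2w('top',[(438,251)],.09))
E
```

```text
[[ 0.5669  0.1183  0.165 ]
 [ 0.5149 -0.1755  0.165 ]
 [ 0.6088  0.1103  0.165 ]
 [ 0.5502 -0.1795  0.165 ]
 [ 0.554  -0.0376  0.165 ]
 [ 0.5453 -0.0887  0.165 ]
 [ 0.8632  0.0548  0.165 ]
 [ 0.8063 -0.2291  0.165 ]]
0.29842121486946055 -10.036015713693812
0.2956827786773701 -11.43400358776771
[[-0.938  0.346  0.   ]
 [ 0.346  0.938  0.   ]
 [-0.     0.    -1.   ]]
[[0.36532775 0.05902213 0.044     ]] [[0.43014409 0.34858719 0.125     ]] [[ 0.42709754 -0.3969647   0.09      ]]
```

Emit:
move_arm([
  [-1.1,-1.2,-0.1],
  [-2.2,-2.4,-0.2],
  [-3.3,-3.6,-0.3],
  [-4.4,-4.8,-0.3],
  [-5.5,-6.0,-0.3],
], turn=[0,0,0,0,0], jaw=[-1,-1,-1,-1,-1], grip_force=10)

```text
time: 1.2
position: [0.3179, 0.3822, 0.2319]
tool_rot: [0.551, 3.092, 0.002]
ft_force: [0.5, 0.5, 0.5]
grip_width: 0.632
```

Emit:
move_arm([
  [-1.1,-1.2,0],
  [-2.2,-2.4,0],
  [-3.3,-3.6,0],
  [-4.4,-4.8,0],
  [-5.5,-6.0,0],
], turn=[0,0,0,0,0], jaw=[-1,-1,-1,-1,-1])

```text
time: 1.7
position: [0.4104, 0.1562, 0.232]
tool_rot: [0.551, 3.092, 0.002]
ft_force: [0.4, 0.1, 0.4]
grip_width: 0.173
```

Emit:
move_arm([
  [-1.1,-1.2,0],
  [-2.2,-2.4,0],
  [-3.3,-3.6,0],
  [-4.4,-4.8,0],
  [-5.0,-5.5,0],
], turn=[0,0,0,-1,-1.9], jaw=[-1,-1,-1,-1,-1])

```text
time: 2.2
position: [0.4945, -0.0531, 0.2322]
tool_rot: [0.295, 3.126, -0.001]
ft_force: [-0.6, 0.9, -0.8]
grip_width: 0.007
```

```bash
python3 - <<'E'
from h import *
s=ctrl.get_state();print(s['time'],s['position'],s['tool_rot'],s['grip_width'])
i=ctrl.camera_info('wrist');im=ctrl.get_image('wrist');cv2.imwrite('pics/w1.png',im[:,:,::-1])
np.save('w1.npy',i,allow_pickle=True)
print([(np.round(d['rect']).tolist(),round(d['confidence'],2)) for d in ctrl.look_for('wrist','key')[:3]])
E
```

```text
2.2 [ 0.49446793 -0.05310814  0.23220149] [ 2.95311025e-01  3.12572248e+00 -1.25940317e-03] 0.007057969349388508
[]
```

View pics/w1.png

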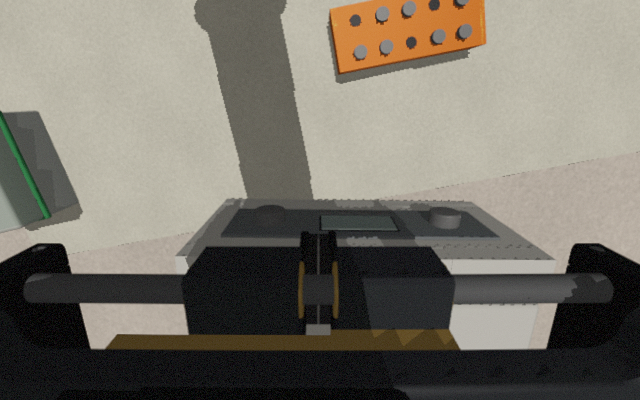

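The wrist view shows the machine's front top edge level at row ~258, with ends near (180,258) and (553,258). The yaw matches, but the gripper hides the groove.

```bash
python3 - <<'E'
from h import *
i=np.load('w1.npy',allow_pickle=True).item()
p=pix2w('wrist',[(180,258),(553,259)],.165,i);print(p)
d=p[1]-p[0];print(np.linalg.norm(d),np.degrees(np.arctan2(d[0],d[1])), p.mean(0))
E
```

```text
[[ 0.51315517 -0.16616628  0.165     ]
 [ 0.56860057  0.11895619  0.165     ]]
0.29046344446275857 11.004493822866122 [ 0.54087787 -0.02360504  0.165     ]
```

Emit:
move_arm([
  [-0.9,-1.3,0],
  [-1.9,-2.8,0.2],
  [-1.9,-2.8,1.0],
  [-1.9,-2.8,1.7],
  [-1.9,-2.8,1.9],
], turn=[0,0,0,0,0], jaw=[-1,-1,-1,-1,-1])

```text
time: 2.8
position: [0.5327, -0.1405, 0.1722]
tool_rot: [-0.293, -3.124, -0.001]
ft_force: [0.1, 0.0, -0.1]
grip_width: 0.005
```

Emit:
move_arm([
  [0,0,0.05],
  [0,0,0.1],
  [0,0,0.15],
  [0,0,0.2],
], turn=[0,0,0,0], jaw=[-1,-1,-1,-1])

```text
time: 3.2
position: [0.5346, -0.1414, 0.1694]
tool_rot: [0.292, 3.126, 0.001]
ft_force: [0.3, -0.2, 0.3]
grip_width: 0.006
```

Emit:
move_arm([
  [0,0,0.05],
  [0,0,0.1],
  [0,0,0.13],
  [0,0,0.15],
  [0,0,0.15],
], turn=[0,0,0,0,0], jaw=[-1,-1,-1,-1,-1])

```text
time: 3.7
position: [0.5342, -0.1416, 0.1655]
tool_rot: [0.293, 3.127, 0.002]
ft_force: [-2.3, 1.7, 9.2]
grip_width: 0.005
```

Emit:
move_arm([
  [0,0.3,0.0],
  [0,0.6,0.0],
  [0,0.9,0],
  [0,1.2,0],
  [0,1.5,0],
], turn=[0,0,0,0,0], jaw=[-1,-1,-1,-1,-1])

```text
time: 4.2
position: [0.5432, -0.0997, 0.1655]
tool_rot: [0.296, 3.125, -0.004]
ft_force: [-0.9, -4.8, 5.5]
grip_width: 0.01
```

Emit:
move_arm([
  [0,0.1,0.0],
  [0,0.2,0.0],
  [0,0.3,0],
  [0,0.4,0],
  [0,0.5,0],
], turn=[0,0,0,0,0], jaw=[-1,-1,-1,-1,-1])

```text
time: 4.7
position: [0.5458, -0.0848, 0.1651]
tool_rot: [0.296, 3.126, -0.003]
ft_force: [-0.5, -2.6, 5.2]
grip_width: 0.007
```

Emit:
move_arm([
  [0,0.1,0.0],
  [0,0.2,0.0],
  [0,0.3,0],
], turn=[0,0,0], jaw=[-1,-1,-1])

```text
time: 5.0
position: [0.547, -0.0738, 0.1642]
tool_rot: [0.294, 3.127, 0.001]
ft_force: [0.1, 0.9, -0.4]
grip_width: 0.006
```

Emit:
move_arm([
  [0,0.1,0.0],
  [0,0.2,0.0],
], turn=[0,0], jaw=[-1,-1])

```text
time: 5.2
position: [0.5477, -0.0667, 0.1635]
tool_rot: [-0.292, -3.127, -0.001]
ft_force: [0.5, -0.5, 0.4]
grip_width: 0.005
```

Emit:
move_arm([
  [0,0.1,0.0],
  [0,0.2,0.0],
], turn=[0,0], jaw=[-1,-1])

```text
time: 5.4
position: [0.549, -0.0614, 0.1638]
tool_rot: [-0.293, -3.127, -0.0]
ft_force: [0.6, -0.7, 0.2]
grip_width: 0.006
```

The vertical force fell to zero as the tip entered the groove at y ≈ -0.045, and the tip is now near the groove's centre. I'll press now.

Emit:
move_arm([
  [0,0,0.1],
  [0,0,0.2],
  [0,0,0.25],
  [0,0,0.3],
], turn=[0,0,0,0], jaw=[-1,-1,-1,-1])

```text
time: 5.8
position: [0.5488, -0.0622, 0.1553]
tool_rot: [-0.294, -3.127, -0.001]
ft_force: [-2.6, -0.4, 5.0]
grip_width: 0.003
```

Emit:
move_arm([
  [0,0,0.05],
  [0,0,0.1],
  [0,0,0.13],
], turn=[0,0,0], jaw=[-1,-1,-1])

```text
time: 6.1
position: [0.549, -0.0622, 0.1514]
tool_rot: [-0.294, -3.128, -0.0]
ft_force: [-3.9, 0.5, 2.9]
grip_width: 0.005
```

Emit:
move_arm([
  [0,0,0.04],
  [0,0,0.08],
  [0,0,0.08],
], turn=[0,0,0], jaw=[-1,-1,-1])

```text
time: 6.4
position: [0.5517, -0.062, 0.1542]
tool_rot: [0.293, 3.122, 0.005]
ft_force: [1.8, 0.9, 12.6]
grip_width: 0.007
```

```bash
python3 - <<'E'
from h import *
s=ctrl.get_state();print(s['time'],s['position'],s['ft_force'])
im=ctrl.get_image('scene')[:,:,::-1];cv2.imwrite('pics/s2.png',cv2.resize(im[120:340,220:460],None,fx=2.5,fy=2.5))
E
```

```text
6.4 [ 0.55165673 -0.06201523  0.15417731] [ 1.81755202  0.85162102 12.62458628]
```

View pics/s2.png

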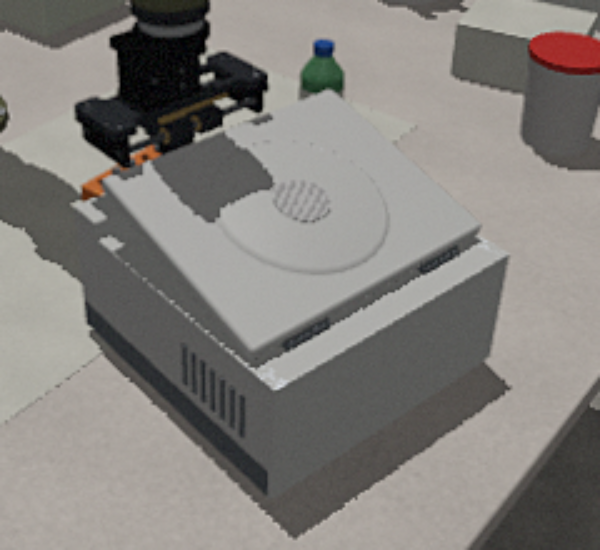

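The lid is unlatched and resting against the gripper. I'll withdraw straight out of the open front of the groove.

Emit:
move_arm([
  [0.3,0,-0.1],
  [0.9,0,-0.1],
  [1.6,0,-0.1],
  [2.3,0,-0.1],
  [3.0,0,-0.1],
], turn=[0,0,0,0,0], jaw=[-1,-1,-1,-1,-1])

```text
time: 6.95
position: [0.4598, -0.0454, 0.1513]
tool_rot: [0.294, 3.128, -0.0]
ft_force: [-0.6, -0.6, 0.7]
grip_width: 0.003
```

Emit:
move_arm([
  [0.3,0,-0.5],
  [0.4,0,-1],
  [0.4,0,-1.5],
  [0.4,0,-2],
  [0.4,0,-2],
], turn=[0,0,0,0,0], jaw=[-1,-1,-1,-1,-1])

```text
time: 7.45
position: [0.4501, -0.0432, 0.2132]
tool_rot: [0.293, 3.124, 0.002]
ft_force: [0.3, 0.2, -0.3]
grip_width: 0.005
```

Emit:
move_arm([
  [0,0,0],
  [0,0,0],
  [0,0,0],
  [0,0,0],
  [0,0,0],
], turn=[0,0,0,0,0], jaw=[-1,-1,-1,-1,-1])

```text
time: 7.95
position: [0.4487, -0.0431, 0.2114]
tool_rot: [-0.293, -3.127, 0.0]
ft_force: [0.2, -0.6, 0.3]
grip_width: 0.003
```

Emit:
move_arm([
  [0,0,0],
  [0,0,0],
  [0,0,0],
  [0,0,0],
  [0,0,0],
], turn=[0,0,0,0,0], jaw=[-1,-1,-1,-1,-1])

```text
time: 8.45
position: [0.4489, -0.0431, 0.2118]
tool_rot: [0.293, 3.128, 0.0]
ft_force: [-0.3, 0.5, 0.5]
grip_width: 0.007
```

Emit:
move_arm([
  [0,0,0],
  [0,0,0],
  [0,0,0],
  [0,0,0],
  [0,0,0],
], turn=[0,0,0,0,0], jaw=[-1,-1,-1,-1,-1])

```text
time: 8.95
position: [0.4489, -0.0431, 0.2118]
tool_rot: [0.293, 3.128, 0.0]
ft_force: [1.2, -1.0, -0.1]
grip_width: 0.007
```

Emit:
move_arm([
  [0,0,0],
  [0,0,0],
  [0,0,0],
  [0,0,0],
  [0,0,0],
], turn=[0,0,0,0,0], jaw=[-1,-1,-1,-1,-1])

```text
time: 9.45
position: [0.4489, -0.0431, 0.2118]
tool_rot: [0.293, 3.128, 0.0]
ft_force: [0.2, -0.0, 0.7]
grip_width: 0.007
```

```bash
python3 - <<'E'
from h import *
s=ctrl.get_state();print(s['time'],s['position'],s['ft_force'])
a=ctrl.get_image('scene')[:,:,::-1];b=ctrl.get_image('top')[:,:,::-1]
cv2.imwrite('pics/s3.png',np.vstack([a[50:340,80:480],b[80:300,140:540]]))
for t in ['tip_box','tube_rack','bottle']: print(t,[(np.round(d['rect']).tolist(),round(d['confidence'],2)) for d in ctrl.look_for('top',t)[:1]])
E
```

```text
9.45 [ 0.44889939 -0.04310826  0.21177761] [ 0.24103275 -0.01816089  0.67638565]
tip_box [([437.0, 250.0, 34.0, 32.0], 0.82)]
tube_rack [([308.0, 268.0, 41.0, 16.0], 0.88)]
bottle [([222.0, 245.0, 18.0, 20.0], 0.69)]
```

View pics/s3.png

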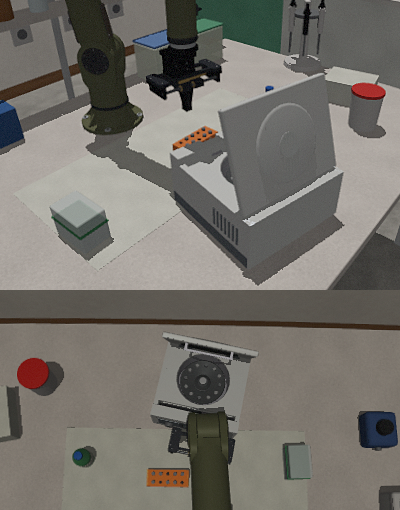

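The lid stands wide open, clear of the gripper, and the three objects are where they were. I'll wait one more second, check the lid has stopped moving, and hand in.

Emit:
move_arm([
  [0,0,0],
  [0,0,0],
  [0,0,0],
  [0,0,0],
  [0,0,0],
], turn=[0,0,0,0,0], jaw=[-1,-1,-1,-1,-1])

```text
time: 10.2
position: [0.4489, -0.0431, 0.2118]
tool_rot: [0.293, 3.128, 0.0]
ft_force: [-0.5, 0.7, 0.4]
grip_width: 0.006
```

```bash
python3 - <<'E'
from h import *
a=cv2.imread('pics/s3.png')[:290];b=np.ascontiguousarray(ctrl.get_image('scene')[50:340,80:480,::-1])
print((cv2.absdiff(a,b).max(2)>40).sum())
s=ctrl.get_state();print(s['time'],s['ft_force'])
ctrl.close_job()
E
```

```text
0
10.25 [-0.72245697 -0.01856102  0.24887739]
the job is handed in; nothing more can be done
```

The microcentrifuge is open and the job was handed in at about 10 s of the 58 s allowed.

- **Slide:** With the fingers closed, I set the tips on the front rim about 36 mm from its -y end, at about 9 N. I slid them along the rim until the vertical force dropped to zero at the release groove, whose centre is at about y -33 mm.
- **Press:** I pressed the key until the lid unlatched. The rising lid first came up against the gripper body, with a wrist force of about 13 N. I then backed straight out of the groove's open front, and the lid rose by itself.
- **Last checks:** The pictures show the lid standing wide open, and it did not move between two pictures about 0.75 s apart. I judged the angle by eye and did not measure it. The tip box, tube rack and bottle are within about a pixel of where they started. The wrist force is near zero and the arm touches nothing. None of the checks failed or disagreed.

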